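Load, clamp and set the bottle shaker

TASK

Get the bottle shaker ready for the next run: take the red-, blue- and black-capped sample bottles from the white spill tray and set them down upright, not dropped, in one row in its lane between the two rails. Then slide the clamp bar up by its red knob until the row is tight with no gaps left, and after that slide the white speed fader so that its line points at the orange arrow, keeping the arm and the body of the gripper off the machine. Leave the yellow- and green-capped bottles and the steel cup standing where they are on the tray.

Things in the scene. Friction and masses are not known exactly. Their poses are not given: they have to be found in the camera images.
- shaker: White bottle shaker, fixed, standing askew (yaw about -70 to -90 degrees). Origin on the table under the lane's middle; x points from its control panel to its back, y along the lane to the fence, z up. Body x -95 to +135, y -160 to +160; aluminium platform over it, x -50 to +118, y -175 to +175, top z 117. Bottle lane between two steel rails: 10 mm bars, axes at x = -39 and +39, z = 150.
- lane (a point): Centre of the lane's floor (rubber mat), 120 mm above the table; axes as shaker. The lane is 68 mm clear between the rails in x (rail tops 35 mm above the floor). Its +y end is a blue padded fence 49 mm high, face at y = +125; the other end is the sliding clamp bar, pressing face at y = -125 mm + clamp. Bottles may stand in any order in the row.
- clamp (a joint): Travel of the blue clamp bar in m, 0 (open) to 0.125, growing to lane +y. The bar spans the lane, 8 to 52 mm above its floor; slides with 4 N friction, stays where left, pushes bottles in its way. Clear lane length = 0.250 - this. The three bottles' diameters add up to 0.150, so the row is tight at about 0.100, a little more if they stand staggered. Starts at 0 to 0.020.
- clamp_grip (a point): Grip point on the clamp bar's red upright knob, 24 mm across, standing 39 to 88 mm above the lane floor on a sleeve (top at 39) over the panel-side rail, x = -39 of the lane; this point is 73 mm above the floor and 34 mm behind (-y) the bar's pressing face. Axes as shaker. Bottle tops rise beside it when clamped: best tilt the gripper 20 to 40 degrees, wrist to shaker -x (panel side).
- fader (a joint): Travel of the speed fader in m, 0 (slowest, +y end) to 0.08; grows to shaker -y. Slides with 1.5 N friction, stays where left. At 0 it is at shaker y = +40 mm. Starts at 0 to 0.012.
- fader_cap (a point): Top centre of the white fader cap, black line across it: 12 mm wide along the track, 24 mm up the slope, top 18 mm off the panel. The panel rises 35 degrees to shaker +x; this point's z is its outward normal, y is shaker y, along the track. Platform edge (z 98 to 117) and rail stand over it, its edge 2 mm further +x: come in tilted 35 to 45 degrees, wrist to shaker -x. Panel otherwise flat.
- speed_mark: Orange arrow sticker on the panel below the fader track: triangle 20 mm long and wide, its point up the slope at the track. Origin on the track's centre line on the panel surface (shaker x = -41, z = 57 mm), where the fader's line is to be set; axes as shaker. The fader is on the mark when fader cap and mark have the same shaker y.
- bottle_red: Sample bottle, white with a red cap: 50 mm diameter, straight side to 72 mm, 108 mm tall, 0.15 kg; round, upright, screw-capped; closed, rigid. Origin at the centre of its underside, z up. Ribbed cap 34 mm across, 24 mm tall, at the very top, to grip it by; it stands at the start on the tray floor, 5 mm above the table.
- bottle_blue: Sample bottle, cream with a blue cap: 46 mm diameter, straight side to 84 mm, 120 mm tall, 0.14 kg; round, upright, screw-capped; closed, rigid. Origin at the centre of its underside, z up. Ribbed cap 34 mm across, 24 mm tall, at the very top, to grip it by; it stands at the start on the tray floor, 5 mm above the table.
- bottle_black: Sample bottle, amber brown with a black cap: 54 mm diameter, straight side to 66 mm, 102 mm tall, 0.17 kg; round, upright, screw-capped; closed, rigid. Origin at the centre of its underside, z up. Ribbed cap 34 mm across, 24 mm tall, at the very top, to grip it by; it stands at the start on the tray floor, 5 mm above the table.
- bottle_yellow: Not to be moved: white bottle with a yellow cap, 52 mm diameter, 112 mm tall, on the tray among the others. Origin at the centre of its underside.
- bottle_green: Not to be moved: amber brown bottle with a green cap, 48 mm diameter, 106 mm tall, on the tray among the others. Origin at the centre of its underside.
- spill_tray: White spill tray with the five bottles and the cup, fixed, 255 (x) x 185 (y) mm, rim 18 mm high, floor 5 mm thick. Origin at the centre of its underside. They stand in two rows of three along x, centres at least 72 mm apart, in any order.
- cup: Not to be moved: open steel measuring cup, 60 mm across the rim, 75 mm high, on the tray among the bottles. Origin at the centre of its underside.

How it is judged (in metres and radians):
On the way, in this order (a step that is already met when the one before it is completed fails the run):
1. the red-, blue- and black-capped bottles stand upright and released in the lane between fence and clamp bar (x of bottle_red in the frame of lane between -0.02 and 0.02 m and y of each of bottle_red, bottle_blue, bottle_black in the frame of lane below 0.106 m and y of each of bottle_red, bottle_blue, bottle_black in the frame of clamp_grip above 0.045 m and z of bottle_red in the frame of lane between -0.006 and 0.008 m and angle between each of bottle_red, bottle_blue, bottle_black's own z axis and vertical below 0.12 rad and contact force between the fingers and bottle_red below 0.3 N and x of bottle_blue in the frame of lane between -0.02 and 0.02 m and z of bottle_blue in the frame of lane between -0.006 and 0.008 m and contact force between the fingers and bottle_blue below 0.3 N and x of bottle_black in the frame of lane between -0.02 and 0.02 m and z of bottle_black in the frame of lane between -0.006 and 0.008 m and contact force between the fingers and bottle_black below 0.3 N), for 0.2 s.
2. the clamp bar is slid up tight against the row (no more than 8 mm of play left in it) (all of step 1 and value of joint clamp above 0.092 m), for 0.2 s.
3. the speed fader's line is at the orange arrow (all of step 2 and y of fader_cap in the frame of speed_mark between -0.004 and 0.004 m), for 0.2 s.
At the end, for the whole second after the job is handed in: Red-, blue- and black-capped bottles upright (7 degrees), at rest and released on the lane floor between rails, fence and clamp bar; clamp at 0.092 m or more (8 mm of play in the row at most); fader line within 4 mm of the arrow along the track; the other bottles and the cup left in place (all of step 3 and linear speed of each of bottle_red, bottle_blue, bottle_black below 0.02 m/s and velocity of joint fader between -0.01 and 0.01 m/s and velocity of joint clamp between -0.01 and 0.01 m/s); the robot touches nothing.
It fails at once if the yellow- or green-capped bottle or the steel cup is shifted by more than 15 mm or tipped (distance of any of bottle_yellow, bottle_green, cup from where it was at the start of the episode above 0.015 m or angle between any of bottle_yellow, bottle_green, cup's own z axis and vertical above 0.3 rad).
It fails at once if the arm or the gripper's body (not the fingers) bumps or rubs on the shaker with over 10 N (contact force between the arm and shaker above 10 N).
It fails at once if a sample bottle is dropped (falls free, out of the fingers, faster than 0.7 m/s) or tipped over ((linear speed of bottle_red above 0.7 m/s and contact force between the fingers and bottle_red below 0.05 N) or (linear speed of bottle_blue above 0.7 m/s and contact force between the fingers and bottle_blue below 0.05 N) or (linear speed of bottle_black above 0.7 m/s and contact force between the fingers and bottle_black below 0.05 N) or angle between any of bottle_red, bottle_blue, bottle_black's own z axis and vertical above 0.9 rad).
It also fails if it takes over 72 s, if anything falls off the work surface, if the arm or the gripper's body presses on something with over 40 N, if the wrist force passes 120 N, or if a joint passes its speed limit or range.

ROBOT

A 6-joint arm with a two-finger parallel gripper is mounted at the origin on the work surface. World frame = base frame: x ahead of the robot, y to its left, z up, the work surface at z = 0. Lengths are in mm, angles in rad, forces in N, time in s.
With the tool pointing down it reaches from about 250 to 775 mm from the base axis. Payload 4 kg.
Tool frame: the origin (TCP) lies at the very end of the fingers, on their centre line; the grasp point (between the pads) lies 19 mm behind it; z points along the fingers, y is the line along which they close (so a half turn about z gives the same grasp; the last joint's range is limited). The gripper opens to 94 mm and grips with 3 to 60 N. Pads are 16 mm wide; open, the fingers measure 119 mm over their backs; the gripper's body (75 mm by 177 mm) begins 78 mm behind the grasp point.
Start: joints at [-0.103, 0.087, 1.371, -0, 1.684, -0.103], TCP at [550.018, -0.007, 205.506] pointing down, gripper open.
Joint ranges: [-3.1, 3.1], [-0.76, 2.03], [0.27, 2.55], [-1.08, 4.22], [0.17, 2.65], [-2.57, 2.57]. Speed limits (rad/s): [2.79, 2.79, 3.14, 3.14, 3.14, 3.14].

INTERFACE

Orientations are given as a 3x3 rotation matrix whose columns are the frame's x, y, z axes.
In Python, from plant import env gives the robot as it stands. The module is installed in compiled form; this text tells all that it offers.
- The arm moves only by the tool carry_out, never from a script. Its arguments are lists of equal length, an entry for each row: "xyz": the shift along the world's x, y, z in units of 0.6 m (1.0 is 0.6 m), a list of three; "angular": the turn, a rotation vector about the world's x, y, z in units of pi/2 rad (1.0 is pi/2 rad), a list of three. In form: {"xyz": [[dx, dy, dz], ...], "angular": [[wx, wy, wz], ...]}. A call has 1 to 20 rows; each row is the pose to reach, as a shift and turn from the pose commanded when the call began; what a row does not reach only later rows make up. A row lasts 1/8 s, in which the tool goes at most 62.5 mm and 10.7 degrees, less where a joint would pass 70% of its speed; a pose out of reach is approached as far as the arm can. A call with a number of a shift or a turn outside -1 to 1 is refused whole. A call with a gripper value outside its range is refused whole. "hand" is the opening, from 0 (shut) to 1 (fully open), set as the call begins (left out, the last holds). The fingers move at their own pace and stop on an object; "force" is the grip in N (left out, the last holds). Time passes only in rows, so rows that repeat a pose let the fingers close. It gives the time, the measured TCP pose, the force, the opening and the grip force at its end, in the units of the state.
- env.sense(): the state, without advancing time (a new reading comes with each control period).
- env.snapshot(name): name is "scene" or "side" or "wrist"; returns the picture (420x560x3 uint8, red, green, blue); there is no depth.
- env.camera_params(name): a dict with "fx", "fy", "cx", "cy" (pixels), "D" ([k1, k2, p1, p2, k3] as OpenCV has them; the pictures are not rectified), "rvec" (rotation vector, rad) and "tvec" (3), from world to camera coordinates, as OpenCV has them. Camera axes: x right, y down, z forward; pixel columns grow to the right and rows downward; lengths in mm; the calibration is good to about 2 mm. A picture is of the moment at which its call begins: read the wrist's pose just before it. camera_params takes no time and is no camera call; for the wrist camera it gives the pose at the moment of the call.
- env.finish_job(): hands the job in; it is judged then, once.
Trained networks look in the newest picture that a camera, given by its name, has taken for a name from the list of things; names that differ only in an ending like _2 or _b are one class to them, and where a whole thing is asked for, a point or a joint stands for the part that bears it (a point fixed in the world has none). Each returns a list of dicts, best first, with "p" (0 to 1); they miss things now and then, are a little off and sometimes report something else, mostly with a low value. They report only what shows in the picture. A call takes as long as a camera call.
- env.outline_of(name, camera): "pixels" (420x560 bool, what is visible of it) and "rect" ([left, top, right, bottom] in pixels, round what is visible of it).
The state is a dict: "t": time; "joints": joint angles; "dq": joint speeds; "joint_torque": joint torques, N m; "tcp_pos": TCP position; "tcp_rot": TCP orientation; "wrist_force": force on the tool from outside, world axes, zero at the start; "torque": the same for the moment, N m; "opening": opening from 0.0 (shut) to 1.0 (fully open); "gripper_force": force on a finger pad.
Only numpy, scipy, OpenCV 4.12 (cv2) and the standard library are available. Lean on these libraries where they do the work, as an engineer would, in place of code of your own. Each camera call takes 0.05 s, during which the arm holds its last target. There are 200 camera calls.

## Working session

There is one attempt and no reset: what is moved stays moved. The work goes in short steps, Python scripts to look and compute and a tool call to move; the robot and the scene stay as the last step left them, time stands still between calls to the robot, and variables do not carry over. Pictures are saved under pics/ and viewed, at most 14 in all, crops included, and the job is handed in when it is done.

Besides the shell and the picture viewer there is one more tool, called after ">>>" as name(argument=value, ...) on one line, values as JSON. carry_out: Moves the arm, as the interface text tells. Its arguments: {"type":"object","properties":{"xyz":{"type":"array","items":{"type":"array","items":{"type":"number"}}},"angular":{"type":"array","items":{"type":"array","items":{"type":"number"}}},"hand":{"type":"number"},"force":{"type":"number"}},"required":["xyz","angular"]}

```bash
mkdir -p pics; cat > h.py <<'E'
import numpy as np, cv2
from plant import env
def P(c):
    p=env.camera_params(c);K=np.array([[p['fx'],0,p['cx']],[0,p['fy'],p['cy']],[0,0,1.]])
    return K,np.array(p['D'],float),np.array(p['rvec'],float),np.array(p['tvec'],float)
def proj(c,X,p=None):
    K,D,r,t=p or P(c); return cv2.projectPoints(np.array(X,float).reshape(-1,1,3),r,t,K,D)[0].reshape(-1,2)
def ray(c,uv,p=None):
    K,D,r,t=p or P(c); R=cv2.Rodrigues(r)[0]
    n=cv2.undistortPoints(np.array(uv,float).reshape(-1,1,2),K,D).reshape(-1,2)
    d=np.c_[n,np.ones(len(n))]@R; return -R.T@t.ravel(),d
def onz(c,uv,z,p=None):
    o,d=ray(c,uv,p); return o+d*((z-o[2])/d[:,2])[:,None]
def snap(c,f=None):
    im=env.snapshot(c)
    if f: cv2.imwrite('pics/'+f,im[:,:,::-1])
    return im
E
python3 - <<'E'
from h import *
s=env.sense();print(s['t'],s['tcp_rot'],s['opening'])
ims=[snap(c) for c in('scene','side')]
cv2.imwrite('pics/a.png',ims[0][:,:,::-1]);cv2.imwrite('pics/b.png',ims[1][:,:,::-1])
for c in('scene','side'):
    o,d=ray(c,[[280,210]]);print(c,o,d)
    for n in['bottle_red','bottle_blue','bottle_black','bottle_yellow','bottle_green','cup','clamp_grip','fader_cap','speed_mark','shaker','spill_tray']:
        r=env.outline_of(n,c)
        print(n,[(round(x['p'],2),[int(v) for v in x['rect']]) for x in r[:2]])
E
```

```text
0.0 [[-5.57560919e-07  9.99997749e-01 -2.12169998e-03]
 [ 9.99999976e-01  1.02625354e-06  2.20903204e-04]
 [ 2.20904884e-04 -2.12169980e-03 -9.99997725e-01]] 1.0010300787094566
scene [979.28419099 185.93240771 800.79513533] [[-0.59387217 -0.11130954 -0.79685968]]
bottle_red [(0.92, [398, 244, 431, 287])]
bottle_blue [(0.83, [355, 265, 382, 317])]
bottle_black [(0.75, [395, 215, 429, 257])]
bottle_yellow [(0.6, [363, 203, 396, 249]), (0.44, [148, 151, 201, 191])]
bottle_green [(0.59, [358, 239, 389, 278]), (0.35, [395, 216, 430, 257])]
cup [(0.71, [389, 286, 429, 327])]
clamp_grip [(0.62, [149, 152, 200, 191]), (0.44, [398, 216, 432, 257])]
fader_cap [(0.58, [185, 270, 199, 278])]
speed_mark []
shaker [(0.63, [67, 153, 233, 355])]
spill_tray [(0.77, [328, 216, 441, 350])]
side [366.86201204 718.95340614 822.64266637] [[ 0.17491982 -0.66262827 -0.72836449]]
bottle_red [(0.79, [234, 342, 268, 397]), (0.55, [249, 298, 278, 352])]
bottle_blue []
bottle_black [(0.6, [278, 354, 311, 403])]
bottle_yellow [(0.65, [291, 308, 328, 365]), (0.31, [167, 299, 346, 420])]
bottle_green [(0.72, [290, 307, 325, 366]), (0.64, [249, 298, 276, 350])]
cup [(0.96, [181, 325, 219, 377]), (0.67, [197, 106, 363, 220])]
clamp_grip [(0.71, [330, 123, 355, 158])]
fader_cap [(0.48, [259, 170, 264, 185])]
speed_mark []
shaker [(0.67, [195, 105, 366, 222])]
spill_tray [(0.57, [166, 300, 342, 417])]
```

View pics/a.png

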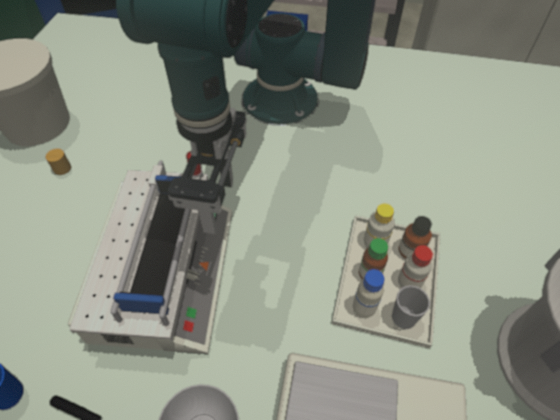

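View pics/b.png

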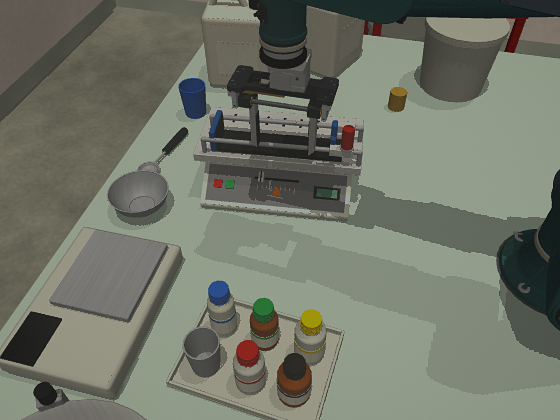

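The scene view shows the bottles: yellow (385,213), black (422,226), green (377,246), red (422,256), blue (373,281), and the cup at (410,305). In the side view, the caps are blue (219,290), red (248,350), black (294,364), green (263,308) and yellow (311,320), with the clamp knob at (348,137) and the arrow near (277,191).

```bash
cat >> h.py <<'E'
def tri(obs):  # list of (origin,dir)
    A=np.zeros((3,3));b=np.zeros(3)
    for o,d in obs:
        d=d/np.linalg.norm(d);M=np.eye(3)-np.outer(d,d);A+=M;b+=M@o
    return np.linalg.solve(A,b)
def blob(im,col,rect):
    l,t,r,b=rect;h=cv2.cvtColor(im[t:b,l:r],cv2.COLOR_RGB2HSV).astype(int);H,S,V=h[...,0],h[...,1],h[...,2]
    m={'red':((H<6)|(H>172))&(S>150)&(V>80),'blue':(H>100)&(H<130)&(S>130),'black':(V<75)&(S<150),'yellow':(H>20)&(H<34)&(S>140),
       'green':(H>40)&(H<90)&(S>120),'orange':(H>6)&(H<18)&(S>150)}[col]
    n,L,st,c=cv2.connectedComponentsWithStats(m.astype(np.uint8))
    if n<2:return None
    k=1+np.argmax(st[1:,4]);return c[k]+[l,t],st[k]
E
python3 - <<'E'
from h import *
a=cv2.imread('pics/a.png')[:,:,::-1].copy();b=cv2.imread('pics/b.png')[:,:,::-1].copy()
R={'red':([405,240,440,270],[232,335,265,368]),'blue':([360,265,390,295],[205,278,233,305]),'black':([408,210,436,240],[280,350,310,380]),'yellow':([372,200,398,224],[298,306,326,336]),'green':([364,236,392,262],[250,295,278,322])}
for n,(ra,rb) in R.items():
    A=blob(a,n,ra);B=blob(b,n,rb)
    oa,da=ray('scene',[A[0]]);ob,db=ray('side',[B[0]])
    X=tri([(oa,da[0]),(ob,db[0])]);print(n,A[0],A[1],B[0],B[1],X.round(1),(proj('scene',X)-A[0]).round(1))
E
for f in a b; do python3 -c "
import cv2
im=cv2.imread('pics/$f.png');c=im[150:360,60:250] if '$f'=='a' else im[95:225,185:375]
cv2.imwrite('pics/c$f.png',cv2.resize(c,None,fx=(2.8 if '$f'=='a' else 4),fy=(2.8 if '$f'=='a' else 4),interpolation=cv2.INTER_CUBIC))"; done
```

```text
red [422.81862745 252.81862745] [ 10   5  17  16 204] [247.07572383 352.26057906] [  4   5  23  27 449] [512.3 365.3 108.4] [[0.7 0.8]]
blue [374.14403292 278.18930041] [  5   5  19  18 243] [217.57099698 290.90030211] [  3   3  21  24 331] [588.2 278.8 120.9] [[0.6 0.7]]
black [420.74074074 226.34074074] [  4   7  18  19 270] [294.27032136 366.43667297] [  3   3  24  27 529] [440.2 364.3  93.3] [[0.2 0.2]]
yellow [384.94117647 211.71657754] [  5   4  16  18 187] [310.69803063 321.84901532] [  2   3  22  26 457] [430.5 291.7 109.1] [[0.3 0.4]]
green [378.83431953 245.88757396] [  7   3  16  14 169] [262.89488636 308.52556818] [  3   3  21  24 352] [510.6 284.9 106.8] [[0.4 0.5]]
```

View pics/cb.png

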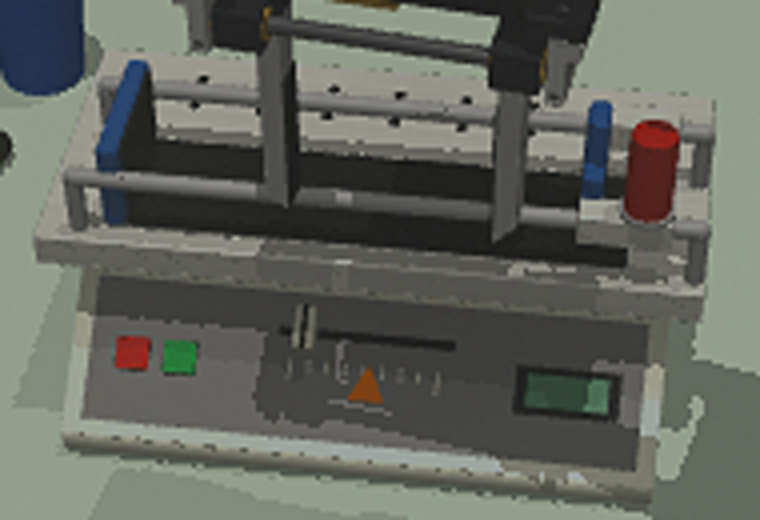

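The crop shows the fence on the left, the knob on the right, the fader near 0 and the arrow mid-panel. I'll move the arm over the tray so the shaker is in clear view.

>>> carry_out(xyz=[[-0.01,0.06,0.05],[-0.02,0.13,0.1],[-0.03,0.2,0.15],[-0.05,0.3,0.2],[-0.06,0.4,0.2],[-0.07,0.48,0.2],[-0.08,0.52,0.2],[-0.08,0.52,0.2],[-0.08,0.52,0.2]], angular=[[0,0,-0.11],[0,0,-0.22],[0,0,-0.33],[0,0,-0.44],[0,0,-0.55],[0,0,-0.66],[0,0,-0.77],[0,0,-0.88],[0,0,-0.88]], hand=0.57, force=25)

```text
t: 2.33
tcp_pos: [501.9, 312.4, 325.4]
tcp_rot: [[0.982, 0.19, -0.0], [0.19, -0.982, -0.0], [-0.0, 0.0, -1.0]]
wrist_force: [-0.3, 0.3, 0.8]
opening: 0.568
gripper_force: 0.0
```

```bash
python3 - <<'E'
from h import *
s=env.sense();print(s['t'],s['tcp_pos'],s['tcp_rot'].round(3) if hasattr(s['tcp_rot'],'round') else s['tcp_rot'],s['joints'],s['opening'])
ims=[]
for c in('scene','side','wrist'):
    ims.append(snap(c,c+'2.png'))
a=ims[0][150:360,60:250];b=ims[1][95:225,185:375];
a=cv2.resize(a,(543,600),interpolation=cv2.INTER_CUBIC);cv2.imwrite('pics/ca2.png',a[:,:,::-1])
b=cv2.resize(b,None,fx=4,fy=4,interpolation=cv2.INTER_CUBIC);cv2.imwrite('pics/cb2.png',b[:,:,::-1])
np.save('wp.npy',np.array(P('wrist'),dtype=object),allow_pickle=True)
w=P('wrist');print(ray('wrist',[[280,210]]))
E
```

```text
2.325 [501.86704614 312.42143564 325.36148041] [[ 0.982  0.19  -0.   ]
 [ 0.19  -0.982 -0.   ]
 [-0.     0.    -1.   ]] [ 4.61021688e-01  1.91457794e-01  1.01779076e+00 -1.77189178e-04
  1.93260684e+00  1.84040006e+00] 0.5681054487921313
(array([571.94682458, 326.55405421, 504.96297817]), array([[-0.25160091, -0.05448744, -0.9664179 ]]))
```

View pics/cb2.png

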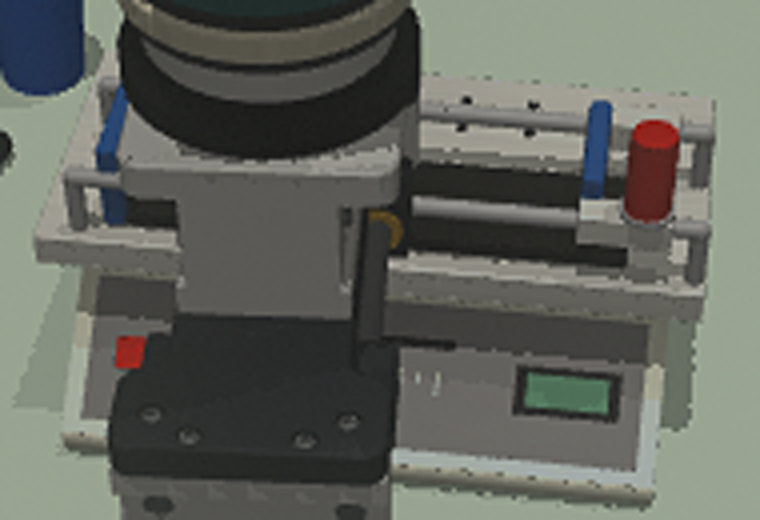

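View pics/ca2.png

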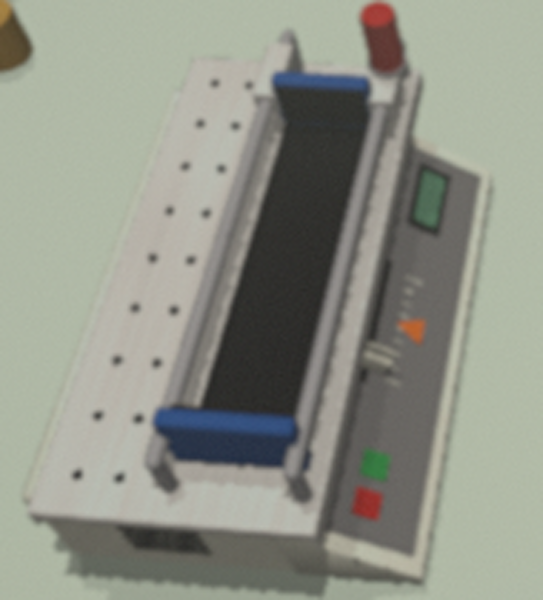

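View pics/wrist2.png

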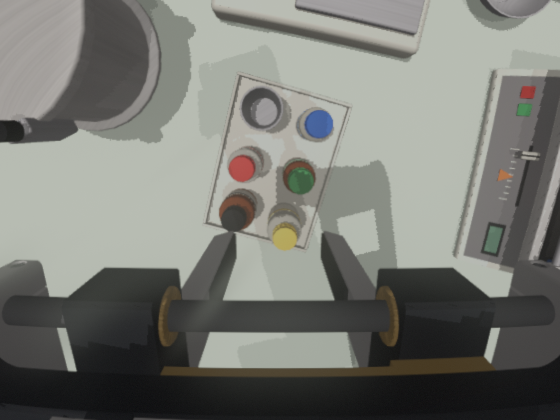

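The shaker now shows clearly in the scene crop, with its platform corners, the knob top (377,14), the fader (380,357) and the arrow (412,328). The wrist picture shows all five caps and the arrow at (504,176). Next I'll fit the shaker pose.

```bash
cat > fit.py <<'E'
from h import *
from scipy.optimize import least_squares
wp=np.load('wp.npy',allow_pickle=True);wp=tuple(np.array(x,float) for x in wp)
S=lambda u,v:(60+u/2.858,150+v/2.857)
B=lambda u,v:(185+u/4,95+v/4)
def model(q):
    X,Y,th,cl,fy,my,z=q
    pts=[('scene',(118,175,117),S(30,502)),('scene',(-50,175,117),S(325,533)),('scene',(118,-175,117),S(193,60)),('scene',(-50,-175,117),S(420,76)),
    ('side',(-50,175,117),B(38,240)),('side',(-50,-175,117),B(702,290)),('side',(118,-175,117),B(715,100)),('side',(118,175,117),B(108,52)),
    ('scene',(-39,cl-159,208),S(377,14)),('side',(-39,cl-159,208),B(656,133)),
    ('side',(-41,my,57),B(366,367)),('scene',(-41,my,57),S(398,324)),('wrist',(-41,my,57),(511,176)),
    ('scene',(-51.3,fy,71.7),S(379,357)),('side',(-51.3,fy,71.7),B(305,328)),('wrist',(-51.3,fy,71.7),(524,154))]
    c,s=np.cos(th),np.sin(th);r=[]
    for cam,p,uv in pts:
        W=[X+c*p[0]-s*p[1],Y+s*p[0]+c*p[1],p[2]+z]
        r.append(proj(cam,W,wp if cam=='wrist' else None)[0]-uv)
    return np.array(r)
f=least_squares(lambda q:model(q).ravel(),[550,-150,-1.4,10,35,0,0],loss='soft_l1',x_scale=[10,10,.1,10,10,10,10])
print(f.x.round(3));print(model(f.x).round(1).tolist());np.save('sh.npy',f.x)
# bottles with wrist too
a=cv2.imread('pics/scene2.png')[:,:,::-1].copy();w=cv2.imread('pics/wrist2.png')[:,:,::-1].copy();b=cv2.imread('pics/b.png')[:,:,::-1].copy()
R={'red':([232,335,265,368],[225,150,260,185],108),'blue':([205,278,233,305],[300,105,338,140],120),'black':([280,350,310,380],[215,200,252,232],102),'yellow':([298,306,326,336],[268,222,302,252],112),'green':([250,295,278,322],[284,165,318,196],106)}
for n,(rb,rw,h) in R.items():
    Bb=blob(b,n,rb);W=blob(w,n,rw)
    X=onz('wrist',[W[0]],h+1,wp)[0]
    ob,db=ray('side',[Bb[0]]);ow,dw=ray('wrist',[W[0]],wp)
    print(n,W[0].round(1),W[1],'wrist@z',X.round(1),'tri',tri([(ob,db[0]),(ow,dw[0])]).round(1))
E
python3 fit.py
```

```text
[ 582.294 -103.384   -1.446   19.602   36.92     2.969   -4.619]
[[0.8, 4.1], [-1.1, 0.3], [0.3, -0.7], [0.3, -2.7], [-0.5, 1.6], [1.9, 2.7], [0.0, 0.1], [-0.7, 1.0], [0.2, 0.4], [0.2, 1.5], [0.1, -5.4], [-7.2, -0.5], [9.7, 0.1], [0.4, -0.0], [-1.2, 1.3], [3.0, 0.8]]Traceback (most recent call last):
  File "fit.py", line 25, in <module>
    X=onz('wrist',[W[0]],h+1,wp)[0]
                   ~^^^
TypeError: 'NoneType' object is not subscriptable
```

```bash
python3 - <<'E'
s=open('fit.py').read()
s=s.replace("X,Y,th,cl,fy,my,z=q","X,Y,th,cl,fy,my,z,k=q;ax=-41-k*.819;az=57-k*.574")
s=s.replace("(-41,my,57)","(ax,my,az)").replace("35,0,0]","35,0,0,10]").replace("10,10,10,10]","10,10,10,10,10]")
s=s.replace("[225,150,260,185]","[225,150,262,188]").replace("    X=onz","    if W is None or Bb is None: print(n,W,Bb);continue\n    X=onz")
open('fit.py','w').write(s)
E
sed -i "s/'black':(V<75)&(S<150)/'black':(V<65)\&(S<120)/;s/'yellow':(H>20)&(H<34)&(S>140)/'yellow':(H>20)\&(H<34)\&(S>110)/" h.py
python3 fit.py; python3 - <<'E'
import cv2
w=cv2.cvtColor(cv2.imread('pics/wrist2.png'),cv2.COLOR_BGR2HSV)
for n,u,v in[('red',243,168),('blue',319,123),('black',235,217),('yel',285,237),('gr',301,181)]:print(n,w[v,u])
E
```

```text
[ 582.534 -103.477   -1.447   19.99    37.075    0.648   -2.779   14.269]
[[0.2, 3.7], [-1.5, 0.0], [0.1, -1.3], [0.2, -3.1], [-0.7, 0.8], [1.9, 2.0], [0.1, -0.5], [-0.8, 0.3], [-0.0, -0.1], [-0.1, 0.7], [0.3, 0.5], [-0.7, 0.6], [-0.0, 0.2], [0.1, -0.3], [-1.4, 0.6], [4.1, 0.6]]
red None (array([247.07572383, 352.26057906]), array([  4,   5,  23,  27, 449], dtype=int32))
blue [318.7 123.5] [  6   6  26  26 536] wrist@z [589.4 279.  121. ] tri [589.6 278.7 118.7]
black [239.  216.2] [ 12   6  19  24 189] wrist@z [447.8 358.  103. ] tri [441.7 359.6  83.1]
yellow [284.6 236.8] [  5   2  24  26 466] wrist@z [433.6 291.  113. ] tri [431.3 290.5 106. ]
green None (array([262.89488636, 308.52556818]), array([  3,   3,  21,  24, 352], dtype=int32))
red [  1 146 176]
blue [110 140 157]
black [23 16 64]
yel [ 25 121 181]
gr [62 81 95]
```

```bash
sed -i "s/(S>150)&(V>80)/(S>110)\&(V>80)/;s/(V<65)&(S<120)/(V<78)\&(S<70)/;s/(H<90)&(S>120)/(H<90)\&(S>70)/" h.py; python3 fit.py | tail -5; tail -0 fit.py
```

```text
Traceback (most recent call last):
  File "fit.py", line 18, in <module>
    f=least_squares(lambda q:model(q).ravel(),[550,-150,-1.4,10,35,0,0,10],loss='soft_l1',x_scale=[10,10,.1,10,10,10,10,10])
  File "fit.py", line 18, in <lambda>
    f=least_squares(lambda q:model(q).ravel(),[550,-150,-1.4,10,35,0,0,10],loss='soft_l1',x_scale=[10,10,.1,10,10,10,10,10])
                             ~~~~~^^^
  File "fit.py", line 16, in model
    r.append(proj(cam,W,wp if cam=='wrist' else None)[0]-uv)
             ~~~~^^^^^^^^^^^^^^^^^^^^^^^^^^^^^^^^^^^^
  File "h.py", line 7, in proj
    K,D,r,t=p or P(c); return cv2.projectPoints(np.array(X,float).reshape(-1,1,3),r,t,K,D)[0].reshape(-1,2)
                 ~^^^
  File "h.py", line 4, in P
    p=env.camera_params(c);K=np.array([[p['fx'],0,p['cx']],[0,p['fy'],p['cy']],[0,0,1.]])
ValueError: time passes only in moves, steps and waits
```

```bash
sed -i 's/^def P(c):/_C={}\ndef P(c):\n    if c=="wrist" or c not in _C: _C[c]=_P(c)\n    return _C[c]\ndef _P(c):/' h.py; python3 fit.py | tail -5
```

```text
red [241.5 168. ] [  4   5  26  27 520] wrist@z [515.4 364.8 109. ] tri [514.5 365.1 104.2]
blue [318.7 123.5] [  6   6  26  26 536] wrist@z [589.4 279.  121. ] tri [589.6 278.7 118.7]
black [233.8 218.1] [  6   5  26  26 513] wrist@z [443.8 364.7 103. ] tri [440.9 365.2  95. ]
yellow [284.6 236.8] [  5   2  24  26 466] wrist@z [433.6 291.  113. ] tri [431.3 290.5 106. ]
green [300.2 180.3] [  4   3  26  25 507] wrist@z [513.7 285.4 107. ] tri [512.3 284.4 100.3]
```

>>> carry_out(xyz=[[-0.04,0.035,-0.07],[-0.08,0.07,-0.15],[-0.1,0.088,-0.23],[-0.1,0.088,-0.3],[-0.1,0.088,-0.36],[-0.1,0.088,-0.4],[-0.1,0.088,-0.4]], angular=[[0,0,-0.042],[0,0,-0.042],[0,0,-0.042],[0,0,-0.042],[0,0,-0.042],[0,0,-0.042],[0,0,-0.042]])

```text
t: 3.35
tcp_pos: [440.7, 363.3, 83.1]
tcp_rot: [[0.992, 0.122, -0.004], [0.122, -0.992, -0.003], [-0.005, 0.002, -1.0]]
wrist_force: [0.3, 0.2, 0.1]
opening: 0.572
gripper_force: 0.0
```

>>> carry_out(xyz=[[0,0,0],[0,0,0],[0,0,0]], angular=[[0,0,0],[0,0,0],[0,0,0]], hand=0.2, force=25)

```text
t: 3.72
tcp_pos: [443.1, 365.2, 87.4]
tcp_rot: [[0.992, 0.122, 0.003], [0.122, -0.992, 0.001], [0.003, -0.001, -1.0]]
wrist_force: [1.0, -0.8, 1.8]
opening: 0.356
gripper_force: 25.0
```

>>> carry_out(xyz=[[0,0,0.03],[0,0,0.11],[0,0,0.21],[0,0,0.3],[0.02,-0.06,0.34],[0.05,-0.15,0.34],[0.08,-0.25,0.34],[0.11,-0.35,0.34],[0.14,-0.45,0.34],[0.17,-0.55,0.34],[0.2,-0.65,0.34],[0.22,-0.73,0.34],[0.233,-0.78,0.34],[0.233,-0.78,0.34],[0.233,-0.78,0.34]], angular=[[0,0,0],[0,0,0],[0,0,0],[0,0,0],[0,0,0],[0,0,0],[0,0,0],[0,0,0],[0,0,0],[0,0,0],[0,0,0],[0,0,0],[0,0,0],[0,0,0],[0,0,0]])

```text
t: 5.6
tcp_pos: [581.6, -102.5, 290.0]
tcp_rot: [[0.992, 0.123, 0.0], [0.123, -0.992, 0.001], [0.0, -0.001, -1.0]]
wrist_force: [0.1, 0.7, -2.0]
opening: 0.354
gripper_force: 25.0
```

```bash
python3 - <<'E'
from h import *
s=env.sense();print(s['t'],s['tcp_pos'],s['tcp_rot'],s['opening'],s['gripper_force'])
w=P('wrist');im=snap('wrist','w3.png');np.save('wp3.npy',np.array(w,dtype=object),allow_pickle=True)
X,Y,th=np.load('sh.npy')[:3];c,sn=np.cos(th),np.sin(th)
for p in[(-34,60,155),(-34,-60,155),(34,60,155),(34,-60,155),(-34,125,169),(34,125,169),(-39,-139,208)]:
    print(p,proj('wrist',[X+c*p[0]-sn*p[1],Y+sn*p[0]+c*p[1],p[2]],w)[0].round(0))
E
```

```text
5.6 [ 581.64756037 -102.51333345  290.04476807] [[ 9.92440680e-01  1.22725096e-01  2.16207486e-04]
 [ 1.22724951e-01 -9.92440546e-01  5.90735560e-04]
 [ 2.87071154e-04 -5.59735948e-04 -9.99999802e-01]] 0.3541788954017322 24.99016284942627
(-34, 60, 155) [247. 141.]
(-34, -60, 155) [250. 250.]
(34, 60, 155) [314. 141.]
(34, -60, 155) [311. 250.]
(-34, 125, 169) [245.  71.]
(34, 125, 169) [317.  71.]
(-39, -139, 208) [243. 342.]
```

View pics/w3.png

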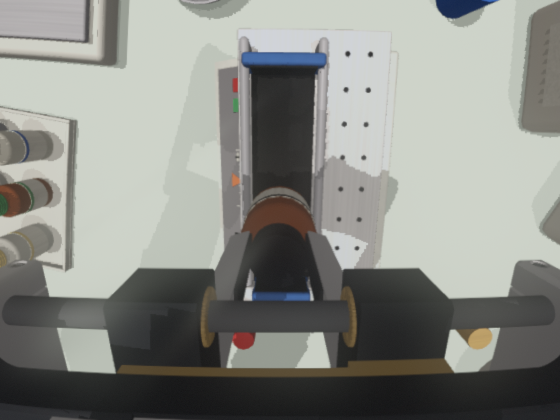

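The wrist view looks down the lane, with rails around columns 246 and 320, the fence top at rows 53–67, and the bottle held at (280,230). The lane sits about 3 px right of my prediction. I'll measure the edges.

```bash
python3 - <<'E'
from h import *
im=cv2.imread('pics/w3.png');g=im.mean(2)
for r in(90,110,130,150,170):print(r,g[r-3:r+4].mean(0)[232:262].astype(int).tolist(),g[r-3:r+4].mean(0)[306:334].astype(int).tolist())
print(im[40:85,270:300].mean(1).astype(int).tolist())
h=cv2.imread('pics/w3.png')[:,:,::-1].copy();print(blob(h,'red',[225,325,262,352]),blob(h,'blue',[245,285,318,305]),blob(h,'orange',[225,170,245,190]))
wp=tuple(np.array(x,float) for x in np.load('wp3.npy',allow_pickle=True))
print(wp[0],onz('wrist',[[246,130],[320,130],[246,90],[320,90],[284,67],[284,60]],155,wp))
E
```

```text
90 [110, 102, 97, 97, 97, 112, 165, 157, 147, 154, 163, 172, 169, 159, 149, 136, 121, 113, 129, 73, 41, 38, 38, 38, 40, 45, 45, 45, 46, 46] [50, 50, 51, 51, 51, 50, 50, 54, 100, 181, 194, 158, 147, 158, 170, 185, 187, 178, 171, 159, 147, 168, 205, 209, 209, 209, 209, 209]
110 [120, 110, 103, 103, 105, 108, 127, 172, 146, 150, 159, 169, 172, 160, 151, 139, 124, 113, 127, 91, 53, 47, 46, 45, 45, 47, 48, 48, 47, 47] [49, 50, 51, 51, 51, 52, 53, 90, 175, 194, 166, 143, 148, 159, 172, 178, 172, 164, 155, 144, 158, 188, 199, 203, 206, 208, 209, 208]
130 [123, 123, 122, 122, 122, 123, 140, 171, 160, 150, 157, 166, 171, 162, 153, 142, 128, 116, 119, 103, 55, 43, 42, 43, 42, 44, 47, 48, 47, 47] [52, 53, 53, 54, 54, 54, 75, 147, 183, 172, 144, 142, 152, 163, 171, 168, 159, 151, 140, 139, 163, 189, 197, 203, 206, 207, 208, 208]
150 [123, 124, 124, 128, 138, 143, 144, 153, 165, 147, 154, 163, 169, 166, 155, 145, 132, 119, 122, 120, 63, 46, 46, 45, 45, 47, 50, 50, 49, 49] [53, 54, 54, 55, 55, 61, 102, 163, 178, 153, 139, 149, 159, 169, 168, 160, 152, 141, 135, 163, 189, 199, 203, 205, 206, 207, 2
[... 852 characters left out ...]
, [38, 38, 37], [39, 39, 39], [43, 43, 43], [45, 45, 45], [46, 46, 46], [46, 46, 46], [46, 46, 46], [46, 46, 46], [46, 46, 46]]
(array([243.11221122, 339.47854785]), array([  7,   7,  23,  17, 303], dtype=int32)) (array([281.9972067 , 296.01675978]), array([  8,   8,  56,   7, 358], dtype=int32)) None
[[301.69374426   0.         278.11969912]
 [  0.         301.69374426 205.76977001]
 [  0.           0.           1.        ]] [[ 648.4959706   -59.71429812  155.        ]
 [ 657.73569895 -134.30733419  155.        ]
 [ 687.09723866  -55.79168472  155.        ]
 [ 696.11321393 -128.48037473  155.        ]
 [ 712.99493976  -90.40566084  155.        ]
 [ 719.41071836  -89.59170577  155.        ]]
```

```bash
python3 - <<'E'
from h import *
wp=tuple(np.array(x,float) for x in np.load('wp3.npy',allow_pickle=True))
C=onz('wrist',[[283.35,90],[282.95,110],[282.95,130],[282.5,150]],150,wp)
L=onz('wrist',[[244.7,90],[244.7,110],[245.2,130],[245,150]],150,wp);R=onz('wrist',[[322,90],[321.2,110],[320.7,130],[320,150]],150,wp)
print(C.round(1),np.linalg.norm(L-R,axis=1).round(1))
for q in(L,R,C):
    v=q[0]-q[-1];print('dir',np.arctan2(v[1],v[0])-np.pi/2)
X,Y,th=np.load('sh.npy')[:3]
def loc(W,th=th):
    d=np.array(W)[:2]-[X,Y];c,s=np.cos(th),np.sin(th);return (c*d[0]+s*d[1]).round(1),(-s*d[0]+c*d[1]).round(1)
print([loc(q) for q in C])
print('fence',loc(onz('wrist',[[283,64.5]],169,wp)[0]),'back',loc(onz('wrist',[[283,52]],169,wp)[0]),'bar',loc(onz('wrist',[[282,292]],172,wp)[0]),'knob',loc(onz('wrist',[[243,338.5]],208,wp)[0]))
print('tcp',loc(env.sense()['tcp_pos']))
E
```

```text
[[692.2 -92.5 150. ]
 [672.8 -94.5 150. ]
 [653.  -97.  150. ]
 [632.7 -99.1 150. ]] [77.7 77.9 77.9 78.5]
dir -1.4656675011403117
dir -1.4531278985291374
dir -1.4593613358150173
[(np.float64(2.6), np.float64(110.1)), (np.float64(2.3), np.float64(90.7)), (np.float64(2.3), np.float64(70.8)), (np.float64(1.9), np.float64(50.4))]
fence (np.float64(2.0), np.float64(130.6)) back (np.float64(1.9), np.float64(141.6)) bar (np.float64(1.4), np.float64(-102.2)) knob (np.float64(-38.7), np.float64(-134.8))
tcp (np.float64(-1.5), np.float64(-0.7))
```

>>> carry_out(xyz=[[0.08,0.008,0],[0.15,0.016,0],[0.16,0.016,-0.01],[0.16,0.016,-0.06],[0.16,0.016,-0.1],[0.16,0.016,-0.125],[0.16,0.016,-0.138],[0.16,0.016,-0.143],[0.16,0.016,-0.143],[0.16,0.016,-0.143]], angular=[[0,0,0],[0,0,0],[0,0,0],[0,0,0],[0,0,0],[0,0,0],[0,0,0],[0,0,0],[0,0,0],[0,0,0]])

```text
t: 6.9
tcp_pos: [678.2, -93.7, 204.8]
tcp_rot: [[0.993, 0.122, 0.002], [0.122, -0.993, -0.001], [0.002, 0.001, -1.0]]
wrist_force: [-0.3, -0.2, -2.4]
opening: 0.354
gripper_force: 25.0
```

```bash
python3 - <<'E'
from h import *
s=env.sense();print(s['t'],s['tcp_pos'],s['wrist_force'])
a=snap('scene');b=snap('side')
cv2.imwrite('pics/d.png',np.hstack([cv2.resize(a[150:350,70:250],(396,440)),cv2.resize(b[95:225,185:375],(404,276)).copy() if 0 else cv2.copyMakeBorder(cv2.resize(b[80:225,185:375],(404,308)),0,132,0,0,cv2.BORDER_CONSTANT)])[:,:,::-1])
E
```

```text
6.9 [678.22301435 -93.74538002 204.81230932] [-0.31134497 -0.22848712 -2.43908703]
```

View pics/d.png

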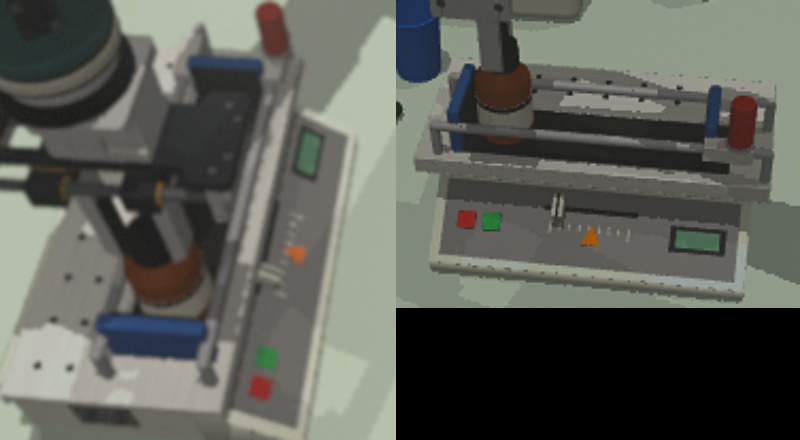

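The black bottle hangs upright in the lane beside the fence, with the scene crop showing it at (160,280). I'll lower the last few mm and release.

>>> carry_out(xyz=[[0,0,-0.0015],[0,0,-0.003],[0,0,-0.004]], angular=[[0,0,0],[0,0,0],[0,0,0]])

```text
t: 7.38
tcp_pos: [678.0, -93.7, 202.4]
tcp_rot: [[0.993, 0.122, 0.001], [0.122, -0.993, -0.0], [0.001, 0.001, -1.0]]
wrist_force: [-1.0, -0.3, 2.9]
opening: 0.354
gripper_force: 25.0
```

>>> carry_out(xyz=[[0,0,0],[0,0,0]], angular=[[0,0,0],[0,0,0]], hand=0.57)

```text
t: 7.62
tcp_pos: [677.9, -93.6, 201.3]
tcp_rot: [[0.993, 0.122, 0.0], [0.122, -0.993, -0.0], [0.0, 0.0, -1.0]]
wrist_force: [-0.7, -0.2, 0.6]
opening: 0.53
gripper_force: 0.0
```

>>> carry_out(xyz=[[0,0,0.04],[0,0,0.11],[-0.02,0.05,0.148],[-0.05,0.14,0.148],[-0.085,0.24,0.148],[-0.12,0.34,0.148],[-0.155,0.44,0.148],[-0.19,0.54,0.148],[-0.225,0.64,0.148],[-0.255,0.72,0.148],[-0.271,0.764,0.13],[-0.271,0.764,0.08],[-0.271,0.764,0],[-0.271,0.764,-0.08],[-0.271,0.764,-0.14],[-0.271,0.764,-0.175],[-0.271,0.764,-0.184],[-0.271,0.764,-0.184]], angular=[[0,0,0],[0,0,0],[0,0,0],[0,0,0],[0,0,0],[0,0,0],[0,0,0],[0,0,0],[0,0,0],[0,0,0],[0,0,0],[0,0,0],[0,0,0],[0,0,0],[0,0,0],[0,0,0],[0,0,0],[0,0,0]])

```text
t: 9.88
tcp_pos: [515.4, 364.9, 91.3]
tcp_rot: [[0.993, 0.122, 0.0], [0.122, -0.993, 0.0], [0.0, -0.0, -1.0]]
wrist_force: [0.4, 0.6, 1.0]
opening: 0.572
gripper_force: 0.0
```

>>> carry_out(xyz=[[0,0,0],[0,0,0],[0,0,0]], angular=[[0,0,0],[0,0,0],[0,0,0]], hand=0.2)

```text
t: 10.25
tcp_pos: [515.9, 364.9, 92.2]
tcp_rot: [[0.993, 0.122, 0.002], [0.122, -0.993, 0.001], [0.002, -0.0, -1.0]]
wrist_force: [-0.5, -1.2, 2.2]
opening: 0.36
gripper_force: 25.0
```

>>> carry_out(xyz=[[0,0,0.03],[0,0,0.11],[0,0,0.21],[0,0,0.3],[0.01,-0.05,0.36],[0.03,-0.14,0.36],[0.055,-0.24,0.36],[0.08,-0.34,0.36],[0.105,-0.44,0.36],[0.13,-0.54,0.36],[0.15,-0.64,0.36],[0.17,-0.72,0.36],[0.179,-0.765,0.36],[0.179,-0.7755,0.35],[0.179,-0.7755,0.3],[0.179,-0.7755,0.25],[0.179,-0.7755,0.215],[0.179,-0.7755,0.2],[0.179,-0.7755,0.195],[0.179,-0.7755,0.1935]], angular=[[0,0,0],[0,0,0],[0,0,0],[0,0,0],[0,0,0],[0,0,0],[0,0,0],[0,0,0],[0,0,0],[0,0,0],[0,0,0],[0,0,0],[0,0,0],[0,0,0],[0,0,0],[0,0,0],[0,0,0],[0,0,0],[0,0,0],[0,0,0]])

```text
t: 12.75
tcp_pos: [623.0, -100.2, 208.2]
tcp_rot: [[0.992, 0.123, 0.002], [0.123, -0.992, -0.0], [0.002, 0.001, -1.0]]
wrist_force: [0.1, -0.6, -2.0]
opening: 0.359
gripper_force: 25.0
```

>>> carry_out(xyz=[[0,0,-0.001],[0,0,-0.0015]], angular=[[0,0,0],[0,0,0]])

```text
t: 13.0
tcp_pos: [623.1, -100.6, 207.2]
tcp_rot: [[0.993, 0.122, 0.002], [0.122, -0.993, -0.0], [0.002, 0.001, -1.0]]
wrist_force: [-0.4, -0.8, 1.3]
opening: 0.354
gripper_force: 25.0
```

>>> carry_out(xyz=[[0,0,0],[0,0,0]], angular=[[0,0,0],[0,0,0]], hand=0.57)

```text
t: 13.25
tcp_pos: [622.8, -100.6, 206.6]
tcp_rot: [[0.993, 0.122, 0.001], [0.122, -0.993, -0.0], [0.001, 0.0, -1.0]]
wrist_force: [-0.0, 0.7, -0.1]
opening: 0.535
gripper_force: 0.0
```

>>> carry_out(xyz=[[0,0,0.04],[0,0,0.11],[-0.01,0.05,0.157],[-0.015,0.14,0.157],[-0.02,0.24,0.157],[-0.03,0.34,0.157],[-0.04,0.44,0.157],[-0.05,0.54,0.157],[-0.055,0.6,0.157],[-0.055,0.6325,0.12],[-0.055,0.6325,0.05],[-0.055,0.6325,-0.04],[-0.055,0.6325,-0.11],[-0.055,0.6325,-0.155],[-0.055,0.6325,-0.172],[-0.055,0.6325,-0.172],[-0.055,0.6325,-0.172]], angular=[[0,0,0],[0,0,0],[0,0,0],[0,0,0],[0,0,0],[0,0,0],[0,0,0],[0,0,0],[0,0,0],[0,0,0],[0,0,0],[0,0,0],[0,0,0],[0,0,0],[0,0,0],[0,0,0],[0,0,0]])

```text
t: 15.38
tcp_pos: [590.7, 279.4, 105.1]
tcp_rot: [[0.993, 0.122, 0.003], [0.122, -0.993, 0.001], [0.003, -0.001, -1.0]]
wrist_force: [0.6, 0.1, 0.5]
opening: 0.569
gripper_force: 0.0
```

>>> carry_out(xyz=[[0,0,0],[0,0,0],[0,0,0]], angular=[[0,0,0],[0,0,0],[0,0,0]], hand=0.2)

```text
t: 15.75
tcp_pos: [590.1, 278.9, 103.8]
tcp_rot: [[0.993, 0.122, 0.001], [0.122, -0.993, -0.0], [0.001, 0.0, -1.0]]
wrist_force: [-0.2, -0.9, 2.5]
opening: 0.356
gripper_force: 25.0
```

>>> carry_out(xyz=[[0,0,0.03],[0,0,0.11],[0,0,0.21],[0,0,0.3],[0,-0.04,0.36],[-0.005,-0.12,0.36],[-0.01,-0.22,0.36],[-0.015,-0.32,0.36],[-0.02,-0.42,0.36],[-0.025,-0.52,0.36],[-0.03,-0.6,0.36],[-0.031,-0.635,0.36],[-0.031,-0.643,0.35],[-0.031,-0.643,0.31],[-0.031,-0.643,0.26],[-0.031,-0.643,0.22],[-0.031,-0.643,0.203],[-0.031,-0.643,0.196],[-0.031,-0.643,0.1935],[-0.031,-0.643,0.1925]], angular=[[0,0,0],[0,0,0],[0,0,0],[0,0,0],[0,0,0],[0,0,0],[0,0,0],[0,0,0],[0,0,0],[0,0,0],[0,0,0],[0,0,0],[0,0,0],[0,0,0],[0,0,0],[0,0,0],[0,0,0],[0,0,0],[0,0,0],[0,0,0]])

```text
t: 18.25
tcp_pos: [571.5, -106.8, 219.5]
tcp_rot: [[0.992, 0.122, 0.002], [0.122, -0.992, -0.001], [0.002, 0.001, -1.0]]
wrist_force: [-0.5, 0.6, -0.9]
opening: 0.359
gripper_force: 25.0
```

>>> carry_out(xyz=[[0,0,-0.0005],[0,0,-0.0005]], angular=[[0,0,0],[0,0,0]])

```text
t: 18.5
tcp_pos: [571.3, -106.9, 218.7]
tcp_rot: [[0.993, 0.122, 0.001], [0.122, -0.993, -0.0], [0.001, 0.0, -1.0]]
wrist_force: [0.8, 0.2, -0.1]
opening: 0.362
gripper_force: 25.0
```

>>> carry_out(xyz=[[0,0,0],[0,0,0]], angular=[[0,0,0],[0,0,0]], hand=0.6)

```text
t: 18.75
tcp_pos: [571.2, -106.9, 218.5]
tcp_rot: [[0.993, 0.122, 0.001], [0.122, -0.993, -0.0], [0.001, 0.0, -1.0]]
wrist_force: [-0.7, 0.3, -0.3]
opening: 0.531
gripper_force: 0.0
```

>>> carry_out(xyz=[[0,0,0.05],[0,0,0.12],[-0.05,0.03,0.153],[-0.1,0.06,0.153],[-0.15,0.1,0.153],[-0.2,0.13,0.153],[-0.215,0.145,0.153],[-0.215,0.145,0.153],[-0.215,0.145,0.153],[-0.215,0.145,0.153],[-0.215,0.145,0.153],[-0.215,0.145,0.153]], angular=[[0,0,0],[0,0,0],[0,0,0.11],[0,0,0.22],[0,0,0.33],[0,0,0.44],[0,0,0.55],[0,0,0.66],[0,0,0.77],[0,0,0.88],[0,0,0.99],[0,0,1.0]])

```text
t: 20.25
tcp_pos: [442.0, -19.8, 310.2]
tcp_rot: [[-0.121, 0.993, 0.001], [0.993, 0.121, -0.0], [-0.0, 0.001, -1.0]]
wrist_force: [0.2, -0.0, 0.1]
opening: 0.599
gripper_force: 0.0
```

```bash
python3 - <<'E'
from h import *
s=env.sense();print(s['t'],s['tcp_pos'],s['joints'])
w=P('wrist');im=snap('wrist','w4.png');np.save('wp4.npy',np.array(w,dtype=object),allow_pickle=True)
X,Y,th=np.load('sh.npy')[:3];c,sn=np.cos(th),np.sin(th)
for p in[(-39,-139,208),(-51.3,37,71.7),(-41,0,57),(0,96,222),(0,40,228),(0,-12,240)]:
    print(p,proj('wrist',[X+c*p[0]-sn*p[1],Y+sn*p[0]+c*p[1],p[2]],w)[0].round(0))
E
```

```text
20.25 [442.02715909 -19.81146393 310.16603596] [-1.73089988e-01 -1.50168983e-01  1.39578344e+00  4.08514475e-05
  1.89532699e+00 -2.94374125e-01]
(-39, -139, 208) [268. 266.]
(-51.3, 37, 71.7) [392. 216.]
(-41, 0, 57) [363. 220.]
(0, 96, 222) [493. 303.]
(0, 40, 228) [445. 308.]
(0, -12, 240) [399. 316.]
```

View pics/w4.png

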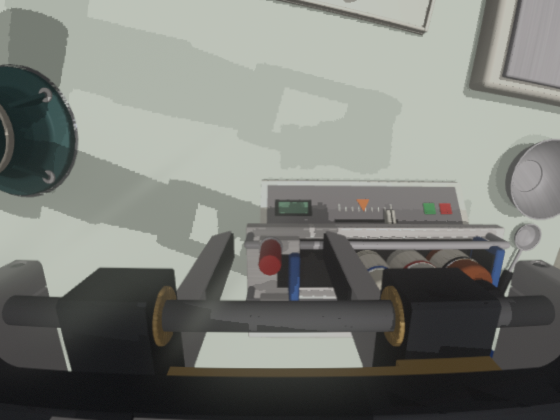

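The wrist view has the knob top at (269,264), the fader at (390,216), the arrow at (363,203), and all three bottles standing in the lane. Next is gripping the knob with a 30° tilt.

>>> carry_out(xyz=[[-0.003,-0.01,-0.02],[-0.006,-0.02,-0.04],[-0.01,-0.034,-0.068],[-0.01,-0.034,-0.068],[-0.007,-0.06,-0.11],[-0.004,-0.085,-0.155],[-0.002,-0.105,-0.19],[0,-0.115,-0.208],[0,-0.117,-0.212],[0,-0.117,-0.212]], angular=[[-0.11,-0.014,0],[-0.22,-0.027,0],[-0.331,-0.041,0],[-0.331,-0.041,0],[-0.331,-0.041,0],[-0.331,-0.041,0],[-0.331,-0.041,0],[-0.331,-0.041,0],[-0.331,-0.041,0],[-0.331,-0.041,0]])

```text
t: 21.55
tcp_pos: [442.6, -90.1, 183.8]
tcp_rot: [[-0.104, 0.993, 0.063], [0.86, 0.121, -0.496], [-0.5, 0.002, -0.866]]
wrist_force: [-0.2, -1.2, 0.5]
opening: 0.598
gripper_force: 0.0
```

>>> carry_out(xyz=[[0,0,0],[0,0,0],[0,0,0],[0,0,0]], angular=[[0,0,0],[0,0,0],[0,0,0],[0,0,0]], hand=0.1)

```text
t: 22.05
tcp_pos: [441.9, -89.8, 182.9]
tcp_rot: [[-0.106, 0.992, 0.061], [0.859, 0.122, -0.496], [-0.5, 0.0, -0.866]]
wrist_force: [-1.1, 1.3, 1.9]
opening: 0.251
gripper_force: 25.0
```

>>> carry_out(xyz=[[0.012,0.0014,0],[0.03,0.0036,0],[0.05,0.006,0],[0.07,0.0084,0],[0.088,0.0105,0],[0.1,0.012,0],[0.1,0.012,0]], angular=[[0,0,0],[0,0,0],[0,0,0],[0,0,0],[0,0,0],[0,0,0],[0,0,0]])

```text
t: 22.92
tcp_pos: [503.6, -82.7, 182.8]
tcp_rot: [[-0.106, 0.992, 0.064], [0.859, 0.124, -0.496], [-0.501, 0.003, -0.866]]
wrist_force: [0.4, 0.5, 2.3]
opening: 0.25
gripper_force: 25.0
```

>>> carry_out(xyz=[[0.004,0.0005,0],[0.008,0.001,0],[0.012,0.0014,0],[0.016,0.0019,0],[0.016,0.0019,0]], angular=[[0,0,0],[0,0,0],[0,0,0],[0,0,0],[0,0,0]])

```text
t: 23.55
tcp_pos: [511.5, -81.8, 182.8]
tcp_rot: [[-0.106, 0.993, 0.061], [0.859, 0.122, -0.497], [-0.501, 0.0, -0.866]]
wrist_force: [-4.2, 0.9, 3.8]
opening: 0.25
gripper_force: 25.0
```

>>> carry_out(xyz=[[0.003,0.0004,0],[0.006,0.0007,0],[0.009,0.0011,0],[0.012,0.0014,0],[0.012,0.0014,0]], angular=[[0,0,0],[0,0,0],[0,0,0],[0,0,0],[0,0,0]])

```text
t: 24.18
tcp_pos: [518.0, -81.1, 182.8]
tcp_rot: [[-0.106, 0.993, 0.06], [0.859, 0.121, -0.497], [-0.501, -0.001, -0.866]]
wrist_force: [-6.4, -0.6, 4.8]
opening: 0.253
gripper_force: 25.0
```

>>> carry_out(xyz=[[0.002,0.0002,0],[0.004,0.0005,0],[0.006,0.0007,0],[0.006,0.0007,0]], angular=[[0,0,0],[0,0,0],[0,0,0],[0,0,0]])

```text
t: 24.68
tcp_pos: [521.5, -80.7, 182.8]
tcp_rot: [[-0.106, 0.993, 0.059], [0.859, 0.121, -0.497], [-0.501, -0.001, -0.866]]
wrist_force: [-6.4, 0.6, 4.6]
opening: 0.249
gripper_force: 25.0
```

>>> carry_out(xyz=[[0.0015,0.0002,0],[0.003,0.0004,0],[0.0045,0.0005,0],[0.0045,0.0005,0]], angular=[[0,0,0],[0,0,0],[0,0,0],[0,0,0]])

```text
t: 25.18
tcp_pos: [524.1, -80.4, 182.8]
tcp_rot: [[-0.106, 0.993, 0.059], [0.859, 0.121, -0.497], [-0.501, -0.002, -0.866]]
wrist_force: [-7.2, 1.3, 5.6]
opening: 0.249
gripper_force: 25.0
```

```bash
python3 - <<'E'
from h import *
print(env.sense()['wrist_force'])
a=snap('scene');b=snap('side')
cv2.imwrite('pics/e.png',np.hstack([cv2.resize(a[150:350,70:250],(396,440),interpolation=cv2.INTER_CUBIC),cv2.copyMakeBorder(cv2.resize(b[80:225,185:375],(404,308),interpolation=cv2.INTER_CUBIC),0,132,0,0,cv2.BORDER_CONSTANT)])[:,:,::-1])
E
```

```text
[-7.18128666  1.27327654  5.62649224]
```

View pics/e.png

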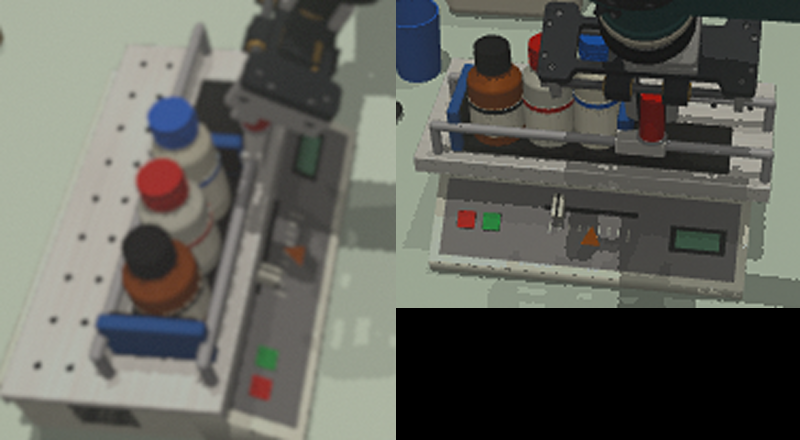

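All three bottles stand upright in a row, and the bar touches blue. I'll continue in small steps until the force jumps.

>>> carry_out(xyz=[[0.0015,0.0002,0],[0.003,0.0004,0],[0.0045,0.0005,0],[0.0045,0.0005,0]], angular=[[0,0,0],[0,0,0],[0,0,0],[0,0,0]])

```text
t: 25.78
tcp_pos: [525.9, -80.2, 182.8]
tcp_rot: [[-0.106, 0.993, 0.057], [0.859, 0.12, -0.497], [-0.501, -0.003, -0.866]]
wrist_force: [-9.9, 0.7, 6.4]
opening: 0.251
gripper_force: 25.0
```

>>> carry_out(xyz=[[0.001,0.0001,0],[0.002,0.0002,0],[0.003,0.0004,0],[0.003,0.0004,0]], angular=[[0,0,0],[0,0,0],[0,0,0],[0,0,0]])

```text
t: 26.28
tcp_pos: [526.1, -80.2, 182.8]
tcp_rot: [[-0.105, 0.993, 0.054], [0.859, 0.118, -0.498], [-0.501, -0.007, -0.866]]
wrist_force: [-14.6, 0.8, 7.6]
opening: 0.251
gripper_force: 25.0
```

>>> carry_out(xyz=[[-0.002,-0.0002,0],[-0.004,-0.0005,0],[-0.004,-0.0005,0]], angular=[[0,0,0],[0,0,0],[0,0,0]])

```text
t: 26.65
tcp_pos: [526.0, -80.2, 182.8]
tcp_rot: [[-0.105, 0.993, 0.059], [0.859, 0.121, -0.497], [-0.501, -0.002, -0.866]]
wrist_force: [-6.7, -0.9, 5.0]
opening: 0.251
gripper_force: 25.0
```

>>> carry_out(xyz=[[0,0,0],[0,0,0],[0,0,0]], angular=[[0,0,0],[0,0,0],[0,0,0]], hand=0.36)

```text
t: 27.02
tcp_pos: [527.7, -79.7, 182.3]
tcp_rot: [[-0.106, 0.992, 0.062], [0.86, 0.123, -0.496], [-0.5, 0.001, -0.866]]
wrist_force: [1.3, 0.1, 0.3]
opening: 0.359
gripper_force: 0.0
```

>>> carry_out(xyz=[[-0.002,0.015,0.026],[-0.005,0.04,0.07],[-0.008,0.07,0.122],[-0.011,0.12,0.159],[-0.011,0.18,0.159],[-0.011,0.2,0.159],[-0.011,0.2,0.159]], angular=[[0,0,0],[0,0,0],[0,0,0],[0,0,0],[0,0,0],[0,0,0],[0,0,0]])

```text
t: 27.9
tcp_pos: [520.7, 40.6, 278.1]
tcp_rot: [[-0.107, 0.992, 0.062], [0.859, 0.124, -0.497], [-0.501, 0.0, -0.866]]
wrist_force: [0.3, -1.3, -0.5]
opening: 0.36
gripper_force: 0.0
```

```bash
python3 - <<'E'
from h import *
s=env.sense();print(s['t'],s['tcp_pos'],s['tcp_rot'])
w=P('wrist');im=snap('wrist','w5.png');np.save('wp5.npy',np.array(w,dtype=object),allow_pickle=True)
b=snap('side','s5.png');a=snap('scene','a5.png')
X,Y,th=np.load('sh.npy')[:3];c,sn=np.cos(th),np.sin(th)
for p in[(-39,-59,208),(-51.3,37,71.7),(-41,0,57)]:
    print(p,proj('wrist',[X+c*p[0]-sn*p[1],Y+sn*p[0]+c*p[1],p[2]],w)[0].round(0))
E
```

```text
27.9 [520.73201648  40.64894794 278.13792661] [[-1.07157045e-01  9.92298756e-01  6.21333036e-02]
 [ 8.58984648e-01  1.23867514e-01 -4.96791922e-01]
 [-5.00662304e-01  1.36799682e-04 -8.65642674e-01]]
(-39, -59, 208) [263. 259.]
(-51.3, 37, 71.7) [337. 171.]
(-41, 0, 57) [308. 171.]
```

View pics/w5.png

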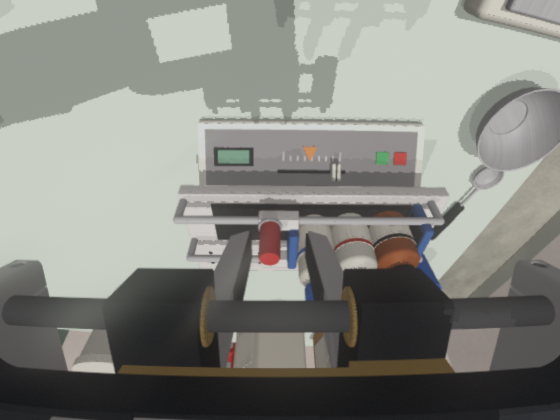

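The wrist view shows the fader at (336,171), the arrow at (310,152), and the three bottles clamped between the bar (292,245) and the fence. I'll measure the fader and arrow precisely along the track.

```bash
cat > fm.py <<'E'
from h import *
X,Y,th=np.load('sh.npy')[:3];c,s=np.cos(th),np.sin(th);Rz=np.array([[c,-s,0],[s,c,0],[0,0,1]]);T=np.array([X,Y,0])
n=np.array([-np.sin(np.radians(35)),0,np.cos(np.radians(35))])
def onpanel(cam,uv,h,p):
    o,d=ray(cam,uv,p);o=Rz.T@(o-T);d=d@Rz;P0=np.array([-41,0,57])+h*n
    return o+d*(((P0-o)@n)/(d@n))[:,None]
def orange(im,r):
    l,t,R,b=r;h=cv2.cvtColor(im[t:b,l:R],cv2.COLOR_RGB2HSV).astype(int)
    m=(h[...,0]>5)&(h[...,0]<20)&(h[...,1]>120);v,u=np.nonzero(m);return [u.mean()+l,v.mean()+t],len(u)
E
python3 - <<'E'
from fm import *
wp=tuple(np.array(x,float) for x in np.load('wp5.npy',allow_pickle=True))
im=cv2.imread('pics/w5.png')[:,:,::-1].copy();sd=cv2.imread('pics/s5.png')[:,:,::-1].copy()
o=orange(im,[298,140,322,166]);print(o,onpanel('wrist',[o[0]],0,wp).round(1))
g=im.mean(2);
for r in(163,166,169,172,175,178):print(r,g[r,324:350].astype(int).tolist())
o=orange(sd,[265,180,290,200]);print(o,onpanel('side',[o[0]],0,None).round(1))
g=sd.mean(2)
for r in range(172,186,2):print(r,g[r,252:270].astype(int).tolist())
E
```

```text
([np.float64(309.4268292682927), np.float64(151.0121951219512)], 82) [[-63.6   1.2  41.2]]
163 [135, 135, 135, 135, 134, 124, 108, 101, 109, 121, 127, 113, 95, 97, 126, 140, 137, 134, 134, 134, 134, 134, 134, 134, 133, 134]
166 [135, 135, 134, 135, 133, 118, 99, 109, 157, 191, 198, 172, 119, 141, 185, 195, 168, 139, 134, 134, 134, 133, 133, 134, 134, 134]
169 [122, 122, 122, 121, 120, 106, 95, 105, 154, 188, 196, 167, 111, 147, 184, 186, 156, 126, 121, 122, 123, 129, 133, 133, 134, 132]
172 [60, 59, 59, 58, 58, 61, 82, 105, 151, 183, 188, 155, 99, 139, 177, 180, 138, 72, 57, 55, 62, 88, 108, 114, 113, 103]
175 [96, 96, 96, 96, 95, 96, 96, 108, 152, 183, 188, 155, 104, 159, 186, 179, 142, 99, 94, 95, 94, 95, 96, 95, 95, 95]
178 [96, 96, 96, 96, 96, 96, 97, 103, 121, 138, 149, 125, 83, 133, 160, 161, 135, 100, 96, 96, 95, 96, 95, 95, 95, 95]
([np.float64(276.3695652173913), np.float64(191.80434782608697)], 46) [[-62.6   0.4  41.9]]
172 [63, 63, 64, 63, 64, 62, 53, 97, 78, 25, 101, 98, 62, 62, 64, 64, 63, 63]
174 [64, 64, 65, 64, 63, 62, 69, 156, 121, 55, 158, 150, 57, 63, 63, 63, 64, 64]
176 [63, 63, 65, 44, 54, 51, 105, 159, 54, 51, 160, 129, 62, 63, 65, 64, 66, 64]
178 [98, 99, 83, 53, 39, 36, 150, 168, 57, 132, 170, 94, 41, 32, 31, 39, 32, 33]
180 [96, 96, 95, 97, 97, 72, 159, 169, 28, 127, 166, 78, 61, 102, 101, 101, 102, 79]
182 [95, 96, 96, 96, 95, 97, 74, 62, 54, 65, 66, 66, 62, 98, 97, 96, 95, 97]
184 [95, 97, 96, 95, 95, 116, 98, 62, 64, 63, 62, 61, 99, 96, 96, 95, 97, 96]
```

```bash
python3 - <<'E'
from fm import *
wp=tuple(np.array(x,float) for x in np.load('wp5.npy',allow_pickle=True))
print(onpanel('wrist',[[336.1,172]],18,wp).round(1),onpanel('side',[[260.7,177]],18,None).round(1))
# candidate grasp: line fader, TCP
f=onpanel('wrist',[[336.1,172]],18,wp)[0];print((Rz@np.array([-51.3,f[1],71.7])+T).round(1),Rz[:,0],Rz[:,1],env.sense()['joints'])
E
```

```text
[[-50.6  36.2  72.3]] [[-51.8  35.   71.4]]
[612.1 -48.1  71.7] [ 0.12355754 -0.99233741  0.        ] [0.99233741 0.12355754 0.        ] [ 0.29972633  0.06796177  1.3414747  -0.53053425  1.79950798  0.07281216]
```

>>> carry_out(xyz=[[0.05,-0.01,-0.06],[0.1,-0.03,-0.14],[0.14,-0.05,-0.21],[0.14,-0.05,-0.23],[0.143,-0.08,-0.265],[0.147,-0.11,-0.302],[0.15,-0.135,-0.332],[0.152,-0.15,-0.35],[0.153,-0.1565,-0.3577],[0.153,-0.1565,-0.3577],[0.153,-0.1565,-0.3577]], angular=[[-0.05,-0.006,0],[-0.11,-0.0137,0],[-0.11,-0.0137,0],[-0.11,-0.0137,0],[-0.11,-0.0137,0],[-0.11,-0.0137,0],[-0.11,-0.0137,0],[-0.11,-0.0137,0],[-0.11,-0.0137,0],[-0.11,-0.0137,0],[-0.11,-0.0137,0]])

```text
t: 29.42
tcp_pos: [613.0, -53.3, 64.5]
tcp_rot: [[-0.093, 0.992, 0.081], [0.761, 0.123, -0.638], [-0.643, 0.002, -0.766]]
wrist_force: [-0.4, -0.4, 0.0]
opening: 0.355
gripper_force: 0.0
```

>>> carry_out(xyz=[[0,0,0],[0,0,0],[0,0,0]], angular=[[0,0,0],[0,0,0],[0,0,0]], hand=0.02, force=10)

```text
t: 29.8
tcp_pos: [612.5, -53.5, 63.7]
tcp_rot: [[-0.093, 0.992, 0.079], [0.76, 0.123, -0.638], [-0.643, 0.001, -0.766]]
wrist_force: [-0.6, -0.3, 1.2]
opening: 0.125
gripper_force: 10.0
```

>>> carry_out(xyz=[[-0.006,-0.0007,0],[-0.018,-0.0022,0],[-0.032,-0.004,0],[-0.046,-0.0057,0],[-0.055,-0.0068,0],[-0.058,-0.0072,0],[-0.058,-0.0072,0]], angular=[[0,0,0],[0,0,0],[0,0,0],[0,0,0],[0,0,0],[0,0,0],[0,0,0]])

```text
t: 30.68
tcp_pos: [577.3, -57.7, 63.7]
tcp_rot: [[-0.093, 0.993, 0.079], [0.761, 0.122, -0.637], [-0.642, 0.001, -0.767]]
wrist_force: [0.0, 5.8, 4.0]
opening: 0.128
gripper_force: 10.0
```

>>> carry_out(xyz=[[0,0,0],[0,0,0],[0,0,0]], angular=[[0,0,0],[0,0,0],[0,0,0]], hand=0.36)

```text
t: 31.05
tcp_pos: [577.2, -58.7, 63.1]
tcp_rot: [[-0.094, 0.993, 0.078], [0.76, 0.122, -0.638], [-0.643, -0.001, -0.766]]
wrist_force: [-0.2, -0.4, -0.5]
opening: 0.356
gripper_force: 0.0
```

>>> carry_out(xyz=[[-0.003,0.022,0.026],[-0.008,0.065,0.078],[-0.013,0.11,0.13],[-0.018,0.18,0.2],[-0.018,0.25,0.26],[-0.018,0.28,0.3],[-0.018,0.28,0.3]], angular=[[0,0,0],[0,0,0],[0,0,0],[0,0,0],[0,0,0],[0,0,0],[0,0,0]])

```text
t: 31.92
tcp_pos: [567.7, 111.2, 245.4]
tcp_rot: [[-0.092, 0.992, 0.083], [0.761, 0.124, -0.637], [-0.642, 0.005, -0.767]]
wrist_force: [-0.2, -0.3, -1.3]
opening: 0.358
gripper_force: 0.0
```

```bash
python3 - <<'E'
from fm import *
st=env.sense();print(st['t'],st['tcp_pos'])
w=P('wrist');im=snap('wrist');a=snap('scene');b=snap('side')
p=proj('wrist',[Rz@np.array(q)+T for q in[(-63,1,41.5),(-51.3,1,71.7)]],w).round();print(p)
q=proj('side',[Rz@np.array(q)+T for q in[(-63,1,41.5),(-51.3,1,71.7)]]).round();print(q)
for cam,i,z,pp in(('wrist',im,p,w),('side',b,q,None)):
    u,v=map(int,z[0]);
    try:o=orange(i,[u-14,v-12,u+14,v+12]);print(cam,o,onpanel(cam,[o[0]],0,pp).round(1))
    except Exception as e:print(e)
    u,v=map(int,z[1]);g=i.mean(2);print(u-10)
    for r in range(v-6,v+7,3):print(r,g[r,u-10:u+11].astype(int).tolist())
np.save('wp6.npy',np.array(w,dtype=object),allow_pickle=True)
f=lambda x,y0,y1,x0,x1:cv2.resize(x[y0:y1,x0:x1],(400,300),interpolation=cv2.INTER_CUBIC)
cv2.imwrite('pics/f.png',np.vstack([np.hstack([f(im,100,310,140,420),f(b,80,230,180,380)]),np.hstack([f(a,150,345,50,310),f(a,190,340,310,510)])])[:,:,::-1])
E
```

```text
31.925 [567.73641069 111.15643876 245.44660898]
[[269. 171.]
 [269. 192.]]
[[276. 192.]
 [277. 178.]]
wrist ([np.float64(269.47945205479454), np.float64(170.54794520547946)], 73) [[-63.4   1.1  41.3]]
259
186 [134, 134, 134, 134, 134, 135, 150, 176, 188, 172, 124, 130, 174, 187, 169, 137, 134, 135, 134, 135, 135]
189 [65, 64, 64, 62, 59, 67, 121, 171, 187, 173, 129, 135, 180, 191, 162, 96, 62, 59, 60, 59, 60]
192 [85, 85, 86, 86, 86, 91, 126, 168, 184, 168, 122, 126, 170, 182, 160, 108, 87, 86, 86, 86, 87]
195 [90, 90, 89, 89, 90, 93, 119, 162, 184, 169, 122, 126, 170, 182, 161, 112, 92, 90, 90, 90, 90]
198 [89, 89, 89, 89, 89, 90, 102, 132, 152, 138, 97, 101, 139, 150, 134, 103, 91, 90, 90, 89, 90]
side ([np.float64(276.3695652173913), np.float64(191.80434782608697)], 46) [[-62.6   0.4  41.9]]
267
172 [42, 40, 41, 42, 41, 41, 41, 42, 41, 41, 42, 41, 41, 41, 40, 41, 41, 41, 41, 43, 41]
175 [42, 43, 40, 41, 43, 42, 41, 43, 43, 42, 40, 38, 35, 35, 36, 36, 39, 43, 44, 43, 43]
178 [42, 42, 41, 41, 41, 68, 55, 58, 59, 60, 63, 64, 62, 65, 62, 64, 63, 64, 45, 45, 44]
181 [42, 43, 43, 43, 40, 59, 42, 142, 195, 69, 112, 152, 116, 62, 94, 75, 76, 60, 62, 40, 42]
184 [67, 68, 68, 49, 47, 46, 111, 110, 70, 73, 73, 73, 74, 67, 110, 108, 108, 108, 107, 110, 112]
```

View pics/f.png

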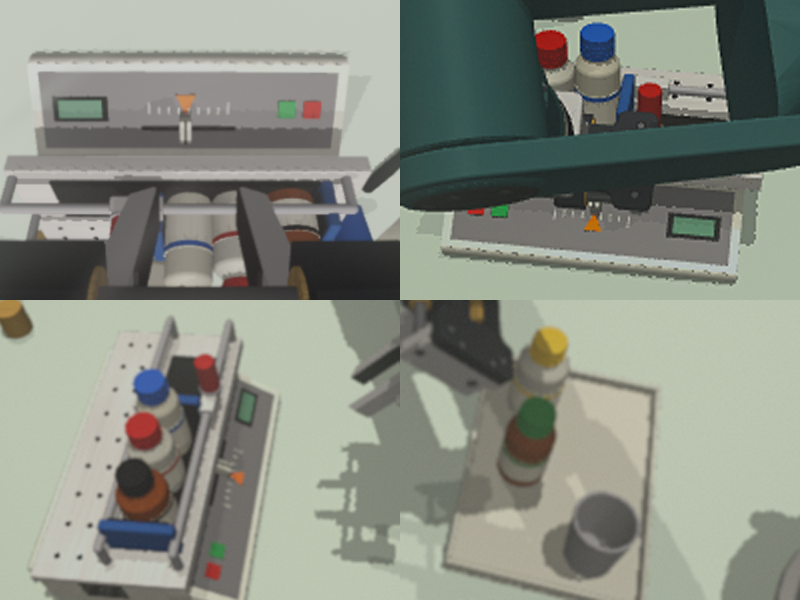

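The fader line (column 269.5) lines up with the arrow (269.5). The row is tight and upright between the bar and the fence, and the yellow bottle, green bottle and cup still stand on the tray. I'm handing in.

```bash
python3 -c "
from plant import env
print(env.finish_job())"
```

```text
the job is handed in; nothing more can be done
None
```

I handed the job in after about 32 s of robot time; the hand-in returned no verdict. In the last pictures the red, blue and black bottles stand upright and clamped tight, the fader line is on the orange arrow, and the yellow and green bottles and the cup still stand on the tray.

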